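Hang the wiped ear defenders on the drying bar

ROBOT

A 6-joint arm with a two-finger parallel gripper is mounted at the origin on the work surface. World frame = base frame: x ahead of the robot, y to its left, z up, the work surface at z = 0. Lengths are in m, angles in rad, forces in N, time in s.
With the tool pointing down it reaches from about 0.275 to 0.825 m from the base axis. Payload 5.2 kg.
Tool frame: the origin (TCP) lies between the finger pads; the fingertips stand 11 mm ahead of it and the grasp point (between the pads) lies 8 mm behind it (tcp_to_tips is the distance from the TCP to the fingertips, in m); z points along the fingers, y is the line along which they close (so a half turn about z gives the same grasp; the last joint's range is limited). The gripper opens to 93 mm and grips with 3 to 60 N. Pads are 15 mm wide; open, the fingers measure 128 mm over their backs; the gripper's body (75 mm by 188 mm) begins 65 mm behind the grasp point.
Start: joints at [0.998, 0.259, 1.535, -0, 1.348, -0.203], TCP at [0.199, 0.513, 0.23] pointing down, gripper open.
Joint ranges: [-3.14, 3.14], [-0.91, 2.08], [0.19, 2.58], [-1.22, 4.36], [0.22, 2.71], [-3.12, 3.12]. Speed limits (rad/s): [2.57, 2.57, 3.14, 3.14, 3.14, 3.14].

INTERFACE

Orientations are given as [roll, pitch, yaw] about the fixed x, y, z axes, in that order (R = Rz(yaw) Ry(pitch) Rx(roll)).
In Python, from plant import * gives the robot as it stands. The module is installed in compiled form; this text tells all that it offers.
- The arm moves only by the tool jog_arm, never from a script. Its argument "series" is a list that holds one entry, the list of rows, each a list of 6 numbers: the shift along the world's x, y, z each as a share of 500 mm, from -1 to 1, then the turn, a rotation vector about the world's x, y, z each as a share of 360 degrees, from -1 to 1. In form: [[[dx, dy, dz, rx, ry, rz], ...]]. A call has 1 to 10 rows; each row is the pose to reach, as a shift and turn from the pose commanded when the call began, turning the shorter way round; what a row does not reach only later rows make up. A row lasts 1/12 s, in which the tool goes at most 41.7 mm and 7.16 degrees, less where a joint would pass 70% of its speed; a pose out of reach is approached as far as the arm can. A call with a number of a shift or a turn outside -1 to 1 is refused whole. A call with a gripper value outside its range is refused whole. "claw" is the opening, from 0 (shut) to 1 (fully open), set as the call begins (left out, the last holds). The fingers move at their own pace and stop on an object; the grip force is fixed at half the most. Time passes only in rows, so rows that repeat a pose let the fingers close. It gives the time, the measured TCP pose, the force, the opening and the grip force at its end, in the units of the state.
- state(): the state, without advancing time (a new reading comes with each control period).
- camera(name): name is "side" or "top" or "wrist"; returns the picture (420x560x3 uint8, red, green, blue); there is no depth.
- get_calibration(name): a dict with "intrinsics" (3x3 intrinsics, pixels), "view" (4x4, takes a point from world to camera coordinates). Camera axes: x right, y up, looking along -z (the intrinsics and any distortion apply to the point x, -y, -z); pixel columns grow to the right and rows downward; lengths in m; the calibration is good to about 2 mm. A picture is of the moment at which its call begins: read the wrist's pose just before it. get_calibration takes no time and is no camera call; for the wrist camera it gives the pose at the moment of the call.
- finish_job(): hands the job in; it is judged then, once.
The state is a dict: "time": time; "joints": joint angles; "joint_vel": joint speeds; "tau": joint torques, N m; "eef_pos": TCP position; "orientation": TCP orientation; "contact_force": force on the tool from outside, world axes, zero at the start; "ft_torque": the same for the moment, N m; "grip_width": finger opening in m; "gripper_force": force on a finger pad.
Only numpy, scipy, OpenCV 4.12 (cv2) and the standard library are available. Lean on these libraries where they do the work, as an engineer would, in place of code of your own. Each camera call takes 0.05 s, during which the arm holds its last target. There are 200 camera calls.

TASK

Lift the freshly wiped orange ear defenders off their hook and hang them by the headband on the crossbar of the drying stand, upright, one cup on each side, well on between clamp and red end cap. The bar is clamped at any height, so feel for it: set them down gently without pressing hard, let go only once the bar carries them (no dropping), and leave the blue pair, the petri dishes and the beaker where they are.

Things in the scene. Friction and masses are not known exactly. Their poses are not given: they have to be found in the camera images.
- ear_orange: Orange rigid ear defenders, 0.18-0.34 kg. Origin: middle of the underside of the black crown pad, the point that rests on peg or bar. z up, y from cup to cup, x across the headband, along the peg. Pad: 26 mm wide (x), 30 long (y), 18 high (z 0 to +18). Grip it across its 26 mm from above, fingertips above its underside, as the peg or bar runs right below
- ear_cup (a point): Centre of the orange pair's +y cup, 105 mm below and 57 mm beside the crown origin (other cup mirrored). Each cup is a disc about the y axis, 36 mm radius, from 36 to 77 mm beside the middle: 72 mm gap between cups, 154 mm over all, lowest point 141 mm below the crown origin
- ear_blue: Blue ear defenders, same shape and frame as the orange pair, on the other peg; stay where they are
- hook_stand: Fixed white hook stand. Origin: bench level, at the front face of its posts; x points back. Base 300 mm along y. Posts 229 mm tall at y = +100 and -100 mm, each with a steel peg 10 mm thick out to x = -100 mm, top at z = 225 mm, ending in an upturned tip (x to -111, z to 240 mm). One pair hangs on each peg at x about -50 mm; either colour on either peg
- drying_stand: Fixed grey drying stand. Origin: bench level, below the crossbar's root; x points back. A slightly springy steel crossbar, 14 mm thick, runs along -x at y = 0 from a dark blue clamp (front at x = -4 mm, 34 mm wide) to a red end cap (24 mm across, x -162 to -170 mm). Top of the bar: 190 to 245 mm above the bench, different each time and not reported. x = -85 mm is a good place to hang
- drying_upright (a point): Top of the drying stand's upright rod, 16 mm thick, 275 mm tall, 12 mm behind the stand's origin. The clamp on it (top 15 mm above the bar's axis) does not yield to gentle pressing. At its foot a grey drip tray, 24 mm high, from 170 mm in front to 30 mm behind the origin, 180 mm wide
- petri_stack: Stack of three petri dishes, 90 mm across, 43 mm high, in front; origin under its centre; leave alone
- beaker: Empty glass beaker, 70 mm across, 80 mm high, in front; origin under its centre; leave alone
Things that resemble listed ones, but are neither listed nor needed, are in the scene too. What is meant by the ear_orange is not yellow, and is the smaller of those in its own colour.

How it is judged:
By the outcome, as a careful person would: the job done as asked, in the order asked, and still so for the second after the job is handed in, with the robot touching nothing.
It also fails if it takes over 61 s, if anything falls off the work surface, if the arm or the gripper's body presses on something with over 40 N, if the wrist force passes 120 N, or if a joint passes its speed limit or range.

## Working session

There is one attempt and no reset: what is moved stays moved. The work goes in short steps, Python scripts to look and compute and a tool call to move; the robot and the scene stay as the last step left them, time stands still between calls to the robot, and variables do not carry over. Pictures are saved under pics/ and viewed, at most 10 in all, crops included, and the job is handed in when it is done.

Besides the shell and the picture viewer there is one more tool, called after "Call:" by a JSON object that holds its "api" and its "payload". jog_arm: Moves the arm, as the interface text tells. Shift numbers are shares of 500 mm and turn numbers shares of 360 degrees, none past 1 either way. Its arguments: {"type":"object","properties":{"series":{"type":"array","items":{"type":"array","items":{"type":"array","items":{"type":"number"}}}},"claw":{"type":"number"}},"required":["series"]}

```bash
mkdir -p pics
python3 - <<'E'
from plant import *
import cv2,numpy as np
for n in("side","top"):
    cv2.imwrite(f"pics/{n}0.png",camera(n)[:,:,::-1])
    c=get_calibration(n);print(n,{k:np.round(v,4).tolist() if not isinstance(v,str) else v for k,v in c.items()})
s=state();print(s)
E
```

```text
side {'intrinsics': [[434.7842, 0.0, 278.8338], [0.0, 434.7842, 205.7052], [0.0, 0.0, 1.0]], 'view': [[0.7783, -0.6277, -0.0174, -0.3569], [0.3805, 0.4493, 0.8083, -0.331], [-0.4996, -0.6357, 0.5885, -0.9207], [0.0, 0.0, 0.0, 1.0]]}
top {'intrinsics': [[390.3798, 0.0, 275.2178], [0.0, 390.3798, 212.8576], [0.0, 0.0, 1.0]], 'view': [[0.044, -0.999, -0.0053, -0.0314], [0.9744, 0.0417, 0.2211, -0.4985], [-0.2207, -0.0149, 0.9752, -0.9736], [0.0, 0.0, 0.0, 1.0]]}
{'time': 0.1, 'joints': array([ 9.98185711e-01,  2.59258822e-01,  1.53592332e+00,  1.46526107e-05,
        1.34802663e+00, -2.02786028e-01]), 'joint_vel': array([-1.44269779e-03, -7.03374727e-05, -4.50943116e-03,  2.03713350e-03,
       -9.23889344e-04,  3.18417100e-05]), 'tau': array([ 2.24595911e-03, -4.38208473e+01, -2.84646696e+01,  7.22732046e-02,
        3.62759759e-02, -3.32488025e-05]), 'eef_pos': array([0.19851068, 0.51243411, 0.22892712]), 'orientation': array([-3.14001253e+00, -3.39477402e-04,  2.77176455e+00]), 'contact_force': array([-0.60082318,  0.32177725,  0.38303249]), 'ft_torque': array([ 0.02135652,  0.03997396, -0.0224042 ]), 'gripper_force': 0.0, 'grip_width': 0.09320517781439543}
```

View pics/side0.png

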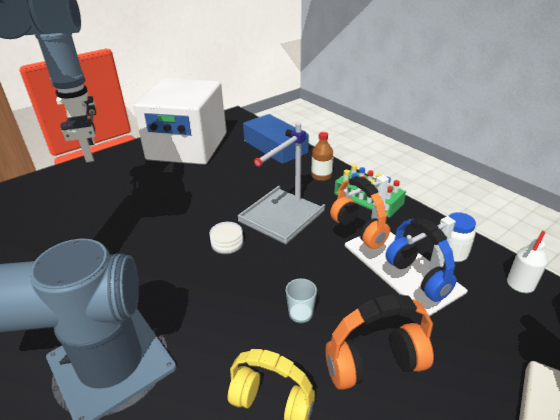

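View pics/top0.png

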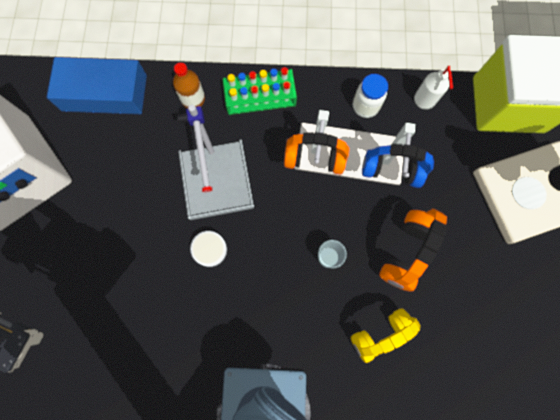

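Two orange pairs are visible: one on the hook (side ~(362,210), top ~(317,152)) and a larger one lying on the bench (side ~(380,340), top ~(418,250)). There is also a yellow pair at side (270,385). The hook pair is the smaller orange one and hangs next to the blue pair, so it fits the description. I'll confirm in an enlarged crop.

Run:
```python
import cv2,numpy as np
s=cv2.imread("pics/side0.png");t=cv2.imread("pics/top0.png")
a=cv2.resize(s[165:305,325:465],(400,400),interpolation=cv2.INTER_CUBIC)
b=cv2.resize(t[95:235,275:415],(400,400),interpolation=cv2.INTER_CUBIC)
c=cv2.resize(t[80:220,160:300],(400,400)) 
cv2.imwrite("pics/c1.png",np.hstack([a,b]))
d=cv2.resize(s[110:250,230:370],(400,400),interpolation=cv2.INTER_CUBIC)
e=cv2.resize(t[90:230,150:290],(400,400),interpolation=cv2.INTER_CUBIC)
cv2.imwrite("pics/c2.png",np.hstack([d,e]))
```

```text
(no output)
```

View pics/c1.png

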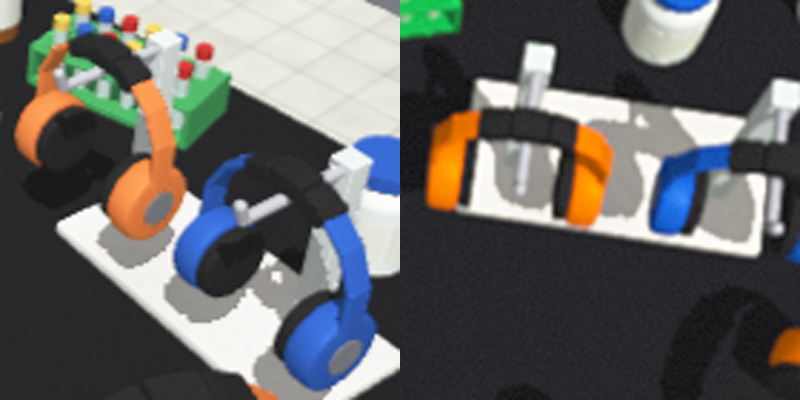

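View pics/c2.png

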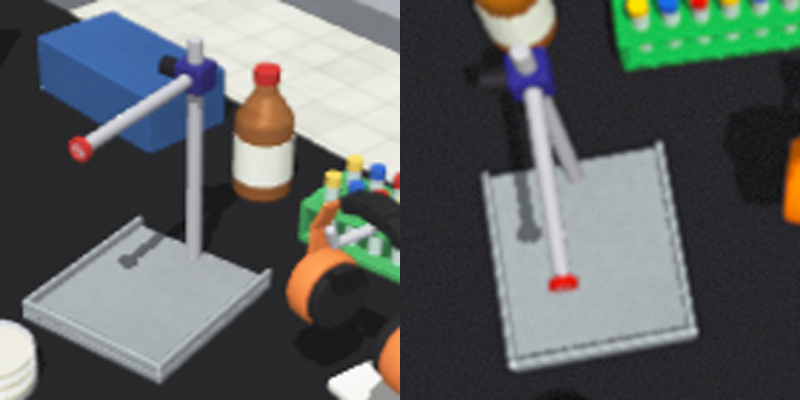

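The crops confirm it: the small orange pair hangs on the +y peg, with its pad at about top (320,137) and its peg tip at top (318,161) / side (346,193). The drying bar's end cap is at side (258,162) / top (207,189), and the upright's top is at side (298,125) / top (192,107).

```bash
cat > h.py <<'E'
from plant import *
import numpy as np
from scipy.optimize import least_squares
C={n:get_calibration(n) for n in("side","top")}
def proj(n,p,c=None):
    c=c or C[n]; q=c["view"]@np.r_[p,1]; v=c["intrinsics"]@np.array([q[0],-q[1],-q[2]]); return v[:2]/v[2]
def tri(d): 
    r=least_squares(lambda p:np.concatenate([proj(n,p)-d[n] for n in d]),[.6,0,.2]); return r.x,np.abs(r.fun).max()
def crop(n,u,v):
    o={"s1":("side",325,165,0),"t1":("top",275,95,400),"s2":("side",230,110,0),"t2":("top",150,90,400)}[n]
    return o[0],np.array([o[1]+(u-o[3]+.5)*.35-.5,o[2]+(v+.5)*.35-.5])
def fit(obs,x0,f=lambda L,p:L):
    def w(p,L):
        c,s=np.cos(p[2]),np.sin(p[2]); L=[L[0],L[1],p[3] if L[2]=="h" else L[2]]
        return [p[0]+c*L[0]-s*L[1],p[1]+s*L[0]+c*L[1],L[2]]
    g=lambda p:np.concatenate([proj(o[0][0],w(p,o[1]))-o[0][1] for o in obs])
    r=least_squares(g,x0,loss="soft_l1"); return r.x,np.round(g(r.x).reshape(-1,2),1)
E
python3 - <<'E'
from h import *
np.set_printoptions(precision=4,suppress=True)
hs=fit([(crop("s1",240,207),(-.106,-.1,.238)),(crop("s1",60,80),(-.106,.1,.238)),(crop("t1",522,188),(-.106,.1,.236)),(crop("t1",776,230),(-.106,-.1,.236))],[.7,-.1,0]);print("hook",hs)
print("pad top",tri(dict([crop("t1",530,121)]+[]) if 0 else dict([crop("t1",530,121),crop("s1",107,48)])))
print("cap",tri(dict([crop("t2",563,283),crop("s2",80,149)])))
print("upr",tri(dict([crop("t2",519,50),crop("s2",194,42)])))
ds=fit([(crop("t2",563,283),(-.166,0,"h")),(crop("s2",80,149),(-.166,0,"h")),(crop("t2",519,50),(.012,0,.275)),(crop("s2",194,42),(.012,0,.275)),
 (crop("t2",512,370),(-.17,.09,0)),(crop("t2",697,337),(-.17,-.09,0)),(crop("t2",660,144),(.03,-.09,.024)),(crop("t2",484,174),(.03,.09,.024)),(crop("s2",160,382),(-.17,-.09,0)),(crop("s2",24,315),(-.17,.09,0))],[.75,.15,0,.22]);print("dry",ds)
for nm,pk in (("petri",(208,249)),("beaker",(332,254))): 
  r=least_squares(lambda p:proj("top",[p[0],p[1],.06])-pk,[.5,0]);print(nm,r.x)
E
```

```text
hook (array([ 0.6736, -0.2138, -0.1297]), array([[ 0. , -0.5],
       [ 0.1, -3.1],
       [-0.1,  0.4],
       [ 0.7,  0.3]]))
pad top (array([ 0.6351, -0.1048,  0.2407]), np.float64(0.7429404351581184))
cap (array([0.5072, 0.1409, 0.2331]), np.float64(0.0718320191518842))
upr (array([0.6821, 0.1837, 0.2691]), np.float64(0.5047594172968957))
dry (array([0.6686, 0.1787, 0.2291, 0.2331]), array([[-0.1,  0.1],
       [-0. , -0. ],
       [ 0.1, -0.2],
       [ 0.6, -1.6],
       [ 0.7,  0.4],
       [-0.2,  0.3],
       [ 0.2, -1.3],
       [-1. , -0.8],
       [-0.5,  1. ],
       [-0.6,  0.8]]))
petri [0.3957 0.1589]
beaker [ 0.3967 -0.1599]
```

Call:
{"api": "jog_arm", "payload": {"series": [[[0, 0, 0.08, 0, 0, 0], [0, 0, 0.16, 0, 0, 0], [0, 0, 0.25, 0, 0, 0], [0.33, -0.46, 0.3, 0, 0, -0.12], [0.33, -0.46, 0.3, 0, 0, -0.12], [0.33, -0.46, 0.3, 0, 0, -0.12], [0.33, -0.46, 0.3, 0, 0, -0.12], [0.33, -0.46, 0.3, 0, 0, -0.12], [0.33, -0.46, 0.3, 0, 0, -0.12], [0.33, -0.46, 0.3, 0, 0, -0.12]]], "claw": 0.55}}

```text
time: 0.93
eef_pos: [0.3647, 0.2805, 0.3797]
orientation: [-3.141, 0.001, 2.011]
contact_force: [0.8, 0.2, -0.6]
grip_width: 0.0511
gripper_force: 0.0
```

Call:
{"api": "jog_arm", "payload": {"series": [[[0.47, -0.67, 0, 0, 0, -0.091], [0.47, -0.67, 0, 0, 0, -0.091], [0.47, -0.67, 0, 0, 0, -0.091], [0.47, -0.67, 0, 0, 0, -0.091], [0.47, -0.67, 0, 0, 0, -0.091], [0.47, -0.67, 0, 0, 0, -0.091], [0.47, -0.67, 0, 0, 0, -0.091], [0.47, -0.67, 0, 0, 0, -0.091], [0.47, -0.67, 0, 0, 0, -0.091], [0.47, -0.67, 0, 0, 0, -0.091]]]}}

```text
time: 1.77
eef_pos: [0.5998, -0.055, 0.3787]
orientation: [-3.14, 0.0, 1.445]
contact_force: [0.9, 0.6, -0.1]
grip_width: 0.051
gripper_force: 0.0
```

Call:
{"api": "jog_arm", "payload": {"series": [[[0.04, -0.05, 0, 0, 0, 0], [0.07, -0.1, 0, 0, 0, 0], [0.07, -0.1, 0, 0, 0, 0], [0.07, -0.1, 0, 0, 0, 0], [0.07, -0.1, 0, 0, 0, 0]]]}}

```text
time: 2.18
eef_pos: [0.6334, -0.1018, 0.379]
orientation: [-3.14, -0.001, 1.446]
contact_force: [-0.4, 0.2, 0.0]
grip_width: 0.051
gripper_force: 0.0
```

Run:
```python
from h import *
import cv2
c=get_calibration("wrist");cv2.imwrite("pics/w1.png",camera("wrist")[:,:,::-1])
np.save("w1v.npy",c["view"]);np.save("wk.npy",c["intrinsics"]);s=state();print(s["eef_pos"],s["orientation"],c)
for p in ((.635,-.105,.243),(.637,-.108,.243)):print(proj("",p,c))
```

```text
[ 0.63332028 -0.10123908  0.37960214] [-3.14098632e+00 -5.37515304e-04  1.44669995e+00] {'intrinsics': array([[323.4193433 ,   0.        , 274.47469924],
       [  0.        , 323.4193433 , 208.48827713],
       [  0.        ,   0.        ,   1.        ]]), 'view': array([[ 0.99208537, -0.12554358, -0.00233123, -0.64051514],
       [ 0.121263  ,  0.96274676, -0.24168979,  0.08605148],
       [ 0.03258698,  0.23949421,  0.97035077, -0.52990792],
       [ 0.        ,  0.        ,  0.        ,  1.        ]])}
[276.72204502 204.98458958]
[279.26886765 207.85192376]
```

View pics/w1.png

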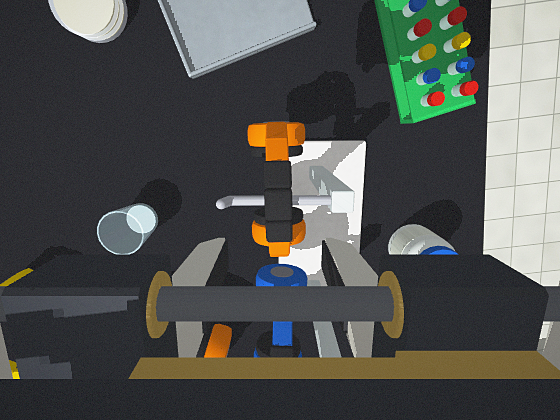

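The wrist view shows the orange pair's pad at about (278,202) and its peg running from (222,205) to (333,200). The pair's cup-to-cup axis is nearly vertical in the image, so the yaw matches the tool.

Run:
```python
from h import *
c={"view":np.load("w1v.npy"),"intrinsics":np.load("wk.npy")}
def bp(u,v,z): return least_squares(lambda p:proj("",[p[0],p[1],z],c)-[u,v],[.63,-.1]).x
print("pad",bp(278.5,202,.243)); a=bp(226,205,.22);b=bp(330,201,.22);print("peg",a,b,np.arctan2(*(b-a)[::-1]))
a=bp(277,125,.12);b=bp(279,255,.12);print(np.arctan2(*(a-b)[::-1])-np.pi/2)
```

```text
pad [ 0.63697468 -0.10240117]
peg [ 0.58426763 -0.10413251] [ 0.68740704 -0.11301236] -0.08588376605517821
-0.1081026966350267
```

Call:
{"api": "jog_arm", "payload": {"series": [[[0.007, -0.008, -0.06, 0, 0, 0], [0.007, -0.008, -0.12, 0, 0, 0], [0.007, -0.008, -0.17, 0, 0, 0], [0.007, -0.008, -0.2, 0, 0, 0], [0.007, -0.008, -0.23, 0, 0, 0], [0.007, -0.008, -0.245, 0, 0, 0], [0.007, -0.008, -0.26, 0, 0, 0], [0.007, -0.008, -0.27, 0, 0, 0], [0.007, -0.008, -0.276, 0, 0, 0], [0.007, -0.008, -0.276, 0, 0, 0]]]}}

```text
time: 3.07
eef_pos: [0.6372, -0.1059, 0.2417]
orientation: [3.141, -0.0, 1.446]
contact_force: [0.6, -0.2, -0.7]
grip_width: 0.0514
gripper_force: 0.0
```

Call:
{"api": "jog_arm", "payload": {"series": [[[0, 0, 0, 0, 0, 0], [0, 0, 0, 0, 0, 0], [0, 0, 0, 0, 0, 0], [0, 0, 0, 0, 0, 0], [0, 0, 0, 0, 0, 0], [0, 0, 0, 0, 0, 0]]], "claw": 0.1}}

```text
time: 3.57
eef_pos: [0.637, -0.1062, 0.2421]
orientation: [-3.141, 0.0, 1.446]
contact_force: [-2.6, -0.1, 3.3]
grip_width: 0.0259
gripper_force: 29.9
```

Call:
{"api": "jog_arm", "payload": {"series": [[[0, 0, 0.01, 0, 0, 0], [0, 0, 0.03, 0, 0, 0], [0, 0, 0.06, 0, 0, 0], [0, 0, 0.1, 0, 0, 0], [0, 0, 0.16, 0, 0, 0], [0, 0, 0.22, 0, 0, 0], [0, 0, 0.28, 0, 0, 0], [0, 0, 0.34, 0, 0, 0], [0, 0, 0.38, 0, 0, 0], [0, 0, 0.38, 0, 0, 0]]]}}

```text
time: 4.4
eef_pos: [0.6382, -0.1065, 0.4376]
orientation: [3.132, 0.002, 1.446]
contact_force: [-0.4, 0.4, -3.5]
grip_width: 0.0254
gripper_force: 29.9
```

Run:
```python
from h import *
import cv2
s=camera("side");t=camera("top")
cv2.imwrite("pics/l1.png",np.hstack([cv2.resize(s[20:300,200:480],(400,400)),cv2.resize(t[30:310,170:450],(400,400))])[:,:,::-1])
s=state();print(s["eef_pos"],s["orientation"],s["contact_force"],s["grip_width"],s["joints"])
```

```text
[ 0.63753988 -0.10620073  0.43174098] [3.14036905e+00 2.04557979e-04 1.44613579e+00] [-0.14817536 -0.58255631 -4.66141573] 0.025763586314776415 [-3.37377791e-01  4.09759330e-01  8.43618630e-01  6.14210069e-05
  1.88697548e+00 -2.12698242e-01]
```

View pics/l1.png

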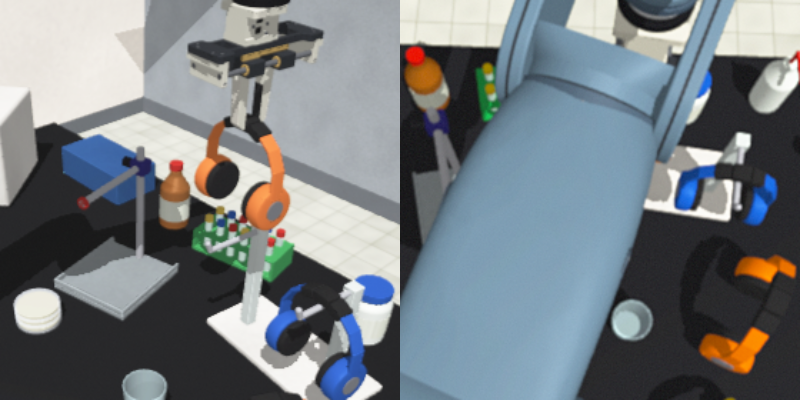

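Call:
{"api": "jog_arm", "payload": {"series": [[[-0.01, 0.03, 0, 0, 0, 0.006], [-0.02, 0.09, 0, 0, 0, 0.012], [-0.03, 0.16, 0, 0, 0, 0.02], [-0.045, 0.235, 0, 0, 0, 0.028], [-0.06, 0.31, 0, 0, 0, 0.036], [-0.075, 0.385, 0, 0, 0, 0.044], [-0.09, 0.45, 0, 0, 0, 0.05], [-0.1, 0.5, 0, 0, 0, 0.0563], [-0.103, 0.531, 0, 0, 0, 0.0563], [-0.103, 0.531, 0, 0, 0, 0.0563]]]}}

```text
time: 5.33
eef_pos: [0.5835, 0.1639, 0.4295]
orientation: [-3.138, -0.003, 1.807]
contact_force: [-0.6, 0.1, -3.6]
grip_width: 0.0255
gripper_force: 29.9
```

Call:
{"api": "jog_arm", "payload": {"series": [[[0, 0, 0, 0, 0, 0], [0, 0, 0, 0, 0, 0], [0, 0, 0, 0, 0, 0], [0, 0, 0, 0, 0, 0]]]}}

```text
time: 5.67
eef_pos: [0.5859, 0.1582, 0.4311]
orientation: [-3.141, 0.0, 1.798]
contact_force: [-0.3, 0.1, -2.8]
grip_width: 0.0254
gripper_force: 29.9
```

Run:
```python
from h import *
import cv2
s=state();print(s["eef_pos"],s["orientation"],s["contact_force"],s["grip_width"])
c=get_calibration("wrist");np.save("w2v.npy",c["view"]);w=camera("wrist");s=camera("side")
cv2.imwrite("pics/w2.png",np.hstack([cv2.resize(w[0:280,140:420],(400,400)),cv2.resize(s[20:300,150:430],(400,400))])[:,:,::-1])
```

```text
[0.58587349 0.1582261  0.43109652] [-3.14055883e+00  1.21497865e-04  1.79832214e+00] [-0.27634362  0.07763697 -2.77818363] 0.02542346314412003
```

View pics/w2.png

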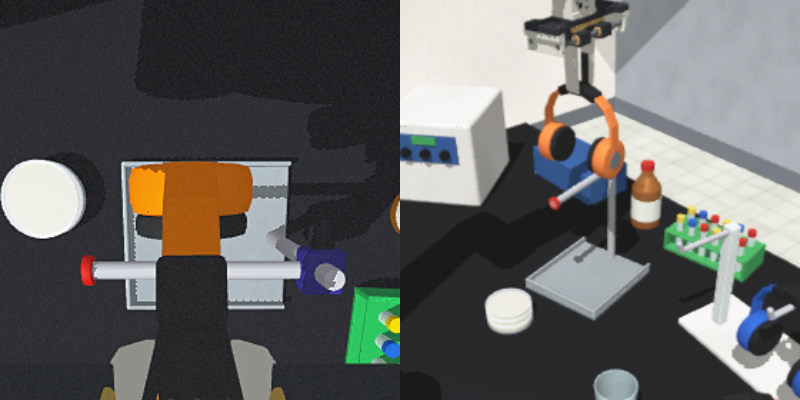

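The wrist view shows the bar level in the image, running parallel to the tool's closing line from the cap at about (202,189) to the clamp at about (349,190). The pair is upright above it. I'll check the lateral offset next.

Run:
```python
from h import *
c={"view":np.load("w2v.npy"),"intrinsics":np.load("wk.npy")}
def bp(u,v): return least_squares(lambda p:proj("",[p[0],p[1],.233],c)-[u,v],[.6,.15]).x
a,b=bp(201.6,189),bp(348.6,189.7);d=(b-a)/np.linalg.norm(b-a)
print(a,b,np.linalg.norm(b-a),np.arctan2(d[1],d[0]))
p=np.array([.5859,.1582])-a;print("along from cap",p@d,"side(+left)",d[0]*p[1]-d[1]*p[0])
```

```text
[0.50684009 0.14028885] [0.66559426 0.17613308] 0.16275040671713578 0.2220610367033672
along from cap 0.08106340037492055 side(+left) 5.915909706891154e-05
```

Call:
{"api": "jog_arm", "payload": {"series": [[[0, 0, -0.03, 0, 0, 0], [0, 0, -0.08, 0, 0, 0], [0, 0, -0.13, 0, 0, 0], [0, 0, -0.18, 0, 0, 0], [0, 0, -0.22, 0, 0, 0], [0, 0, -0.26, 0, 0, 0], [0, 0, -0.29, 0, 0, 0], [0, 0, -0.305, 0, 0, 0], [0, 0, -0.31, 0, 0, 0], [0, 0, -0.31, 0, 0, 0]]]}}

```text
time: 6.6
eef_pos: [0.5858, 0.159, 0.2765]
orientation: [-3.141, -0.0, 1.799]
contact_force: [0.5, -0.5, -3.8]
grip_width: 0.026
gripper_force: 29.9
```

Call:
{"api": "jog_arm", "payload": {"series": [[[0, 0, -0.002, 0, 0, 0], [0, 0, -0.004, 0, 0, 0], [0, 0, -0.006, 0, 0, 0], [0, 0, -0.008, 0, 0, 0], [0, 0, -0.01, 0, 0, 0], [0, 0, -0.012, 0, 0, 0], [0, 0, -0.014, 0, 0, 0], [0, 0, -0.016, 0, 0, 0], [0, 0, -0.016, 0, 0, 0], [0, 0, -0.016, 0, 0, 0]]]}}

```text
time: 7.43
eef_pos: [0.5857, 0.1593, 0.2685]
orientation: [-3.141, -0.0, 1.8]
contact_force: [-0.4, -0.8, -3.6]
grip_width: 0.0255
gripper_force: 29.9
```

Call:
{"api": "jog_arm", "payload": {"series": [[[0, 0, -0.002, 0, 0, 0], [0, 0, -0.004, 0, 0, 0], [0, 0, -0.006, 0, 0, 0], [0, 0, -0.008, 0, 0, 0], [0, 0, -0.01, 0, 0, 0], [0, 0, -0.01, 0, 0, 0], [0, 0, -0.01, 0, 0, 0]]]}}

```text
time: 8.02
eef_pos: [0.5857, 0.1593, 0.2635]
orientation: [-3.141, -0.0, 1.8]
contact_force: [-0.1, 0.6, -2.3]
grip_width: 0.0254
gripper_force: 29.9
```

Call:
{"api": "jog_arm", "payload": {"series": [[[0, 0, -0.002, 0, 0, 0], [0, 0, -0.004, 0, 0, 0], [0, 0, -0.005, 0, 0, 0], [0, 0, -0.005, 0, 0, 0], [0, 0, -0.005, 0, 0, 0]]]}}

```text
time: 8.43
eef_pos: [0.5857, 0.1593, 0.2611]
orientation: [-3.142, 0.0, 1.8]
contact_force: [0.5, -0.1, -3.1]
grip_width: 0.0254
gripper_force: 29.9
```

Call:
{"api": "jog_arm", "payload": {"series": [[[0, 0, -0.002, 0, 0, 0], [0, 0, -0.004, 0, 0, 0], [0, 0, -0.004, 0, 0, 0], [0, 0, -0.004, 0, 0, 0]]]}}

```text
time: 8.77
eef_pos: [0.5857, 0.1593, 0.259]
orientation: [-3.141, -0.0, 1.8]
contact_force: [-0.1, 0.1, -3.8]
grip_width: 0.0254
gripper_force: 29.9
```

Call:
{"api": "jog_arm", "payload": {"series": [[[0, 0, -0.002, 0, 0, 0], [0, 0, -0.004, 0, 0, 0], [0, 0, -0.004, 0, 0, 0], [0, 0, -0.004, 0, 0, 0]]]}}

```text
time: 9.1
eef_pos: [0.5858, 0.1593, 0.2576]
orientation: [3.141, 0.0, 1.8]
contact_force: [-1.4, 0.2, -0.7]
grip_width: 0.0258
gripper_force: 29.9
```

Call:
{"api": "jog_arm", "payload": {"series": [[[0, 0, -0.001, 0, 0, 0], [0, 0, -0.002, 0, 0, 0], [0, 0, -0.002, 0, 0, 0], [0, 0, -0.002, 0, 0, 0]]]}}

```text
time: 9.43
eef_pos: [0.5858, 0.1593, 0.2566]
orientation: [3.141, 0.0, 1.8]
contact_force: [-2.1, -0.8, 3.5]
grip_width: 0.0255
gripper_force: 29.9
```

Call:
{"api": "jog_arm", "payload": {"series": [[[0, 0, 0, 0, 0, 0], [0, 0, 0, 0, 0, 0], [0, 0, 0, 0, 0, 0], [0, 0, 0, 0, 0, 0], [0, 0, 0, 0, 0, 0], [0, 0, 0, 0, 0, 0]]], "claw": 0.5}}

```text
time: 9.93
eef_pos: [0.5858, 0.1593, 0.256]
orientation: [-3.142, -0.0, 1.8]
contact_force: [-0.1, 0.1, 0.5]
grip_width: 0.0467
gripper_force: 0.0
```

Call:
{"api": "jog_arm", "payload": {"series": [[[0, 0, 0.01, 0, 0, 0], [0, 0, 0.03, 0, 0, 0], [0, 0, 0.06, 0, 0, 0], [0, 0, 0.1, 0, 0, 0], [0, 0, 0.16, 0, 0, 0], [0, 0, 0.22, 0, 0, 0], [0, 0, 0.28, 0, 0, 0], [0, 0, 0.28, 0, 0, 0], [0, 0, 0.28, 0, 0, 0]]]}}

```text
time: 10.68
eef_pos: [0.5865, 0.1594, 0.3994]
orientation: [3.136, 0.001, 1.8]
contact_force: [-0.1, -0.2, -1.4]
grip_width: 0.0465
gripper_force: 0.0
```

Run:
```python
from h import *
import cv2
s=state();print(s["eef_pos"],s["contact_force"],s["grip_width"])
w=camera("wrist");s=camera("side")
cv2.imwrite("pics/f.png",np.hstack([cv2.resize(w[0:280,140:420],(400,400)),cv2.resize(s[60:340,200:480],(400,400))])[:,:,::-1])
```

```text
[0.58651384 0.1594333  0.39943602] [-0.05870848 -0.22062189 -1.37135025] 0.04651992316132454
```

View pics/f.png

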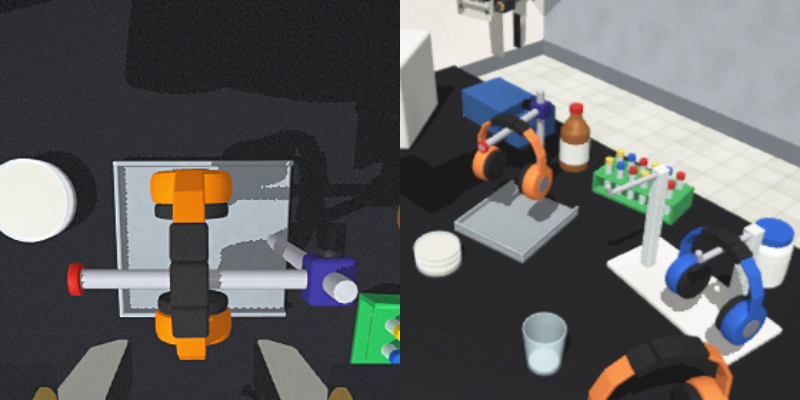

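The pair hangs upright on the bar midway between cap and clamp, with one cup on each side. The blue pair, petri dishes and beaker look untouched, and the gripper is clear.

```bash
python3 -c "
from plant import *
print(finish_job())"
```

```text
the job is handed in; nothing more can be done
None
```

The orange ear defenders hang upright by the headband, midway along the drying stand's crossbar with one cup on each side. They were released only once the bar carried them, and the job was handed in at about 11 s.

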